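# Wake and zero the minibar stock scale

## Task

Get the stock scale on the trolley ready for weighing: wake it with the long bar-shaped key, let go, then zero it with the round key and let go. They are flat membrane keys that hardly move, so push each straight down with the tips of the closed gripper until you feel about 8 newtons, keep that up for half a second, and never lean on one with more than 40. Leave the small square key alone and do not knock the cocktail shaker that stands beside the scale.

Things in the scene. Friction and masses are not known exactly. Their poses are not given: they have to be found in the camera images.
- wake_key: Wake key: long pale bar-shaped key, 56 mm (its y) x 24 mm (its x). Origin: centre of its level top face, 49.5 mm above the trolley top; z up, y along the row of keys, x towards the scale's steel platter. Sprung straight down: gives from 2 N, 6 N at 1 mm, hard stop at 2 mm (10 N); springs back. Stands 3 mm proud of its black surround.
- tare_key: Zero (tare) key: round pale key, 44 mm across. Height, origin, axes and springing as the wake key. The three keys sit in one row, 75 mm from centre to centre, on the flat panel of a grey stock scale (320 x 270 mm, fixed); their order in the row varies.
- unit_key: Unit key, not to be pressed: small square pale key, 30 x 30 mm, in the same row. Height, origin, axes and springing as the wake key.
- shaker: Matte gold cocktail shaker with a narrower cap, 84 mm across, 202 mm tall, loose, upright beside the scale; not to be knocked. Origin: centre of its underside, z up. It and the other loose things beside the scale (two black pepper mills 96 mm tall, a steel wine stopper 72 mm tall) stand with their middles at least 170 mm from the middle of any key.

How it is judged:
On the way, in this order (a step that is already met when the one before it is completed fails the run):
1. the fingertips push the long wake key with more than 6 N for 0.2 s (contact force between wake_key and the fingers above 6 N), for 0.2 s.
2. the wake key is let go (contact force between wake_key and anything else below 0.5 N), for 0.1 s.
3. the fingertips push the round tare key with more than 6 N for 0.2 s, the wake key untouched (contact force between tare_key and the fingers above 6 N and contact force between wake_key and anything else below 0.5 N), for 0.2 s.
At the end, for the whole second after the job is handed in: Both keys have been pushed in order and all three keys are free of any touch (under 0.5 N); the shaker stands upright (within 10 degrees), at rest, within 30 mm of where it was (contact force between each of wake_key, tare_key, unit_key and anything else below 0.5 N and distance of shaker from where it was at the start of the episode below 0.03 m and angle between shaker's own z axis and vertical below 0.17 rad and linear speed of shaker below 0.02 m/s).
It fails at once if the square unit key is pressed (over 2 N) (contact force between unit_key and anything else above 2 N).
It fails at once if a key is pushed with more than 40 N (contact force between any of wake_key, tare_key and anything else above 40 N).
It fails at once if the shaker is knocked (moved over 30 mm or tipped over 20 degrees) (distance of shaker from where it was at the start of the episode above 0.03 m or angle between shaker's own z axis and vertical above 0.35 rad).
It also fails if it takes over 40 s, if anything falls off the work surface, if the arm or the gripper's body presses on something with over 40 N, if the wrist force passes 120 N, or if a joint passes its speed limit or range.

## Robot

A 7-joint arm with a two-finger parallel gripper is mounted at the origin on the work surface. World frame = base frame: x ahead of the robot, y to its left, z up, the work surface at z = 0. Lengths are in m, angles in rad, forces in N, time in s.
With the tool pointing down it reaches from about 0.4 to 0.875 m from the base axis. Payload 6.5 kg.
Tool frame: the origin (TCP) lies on the front face of the gripper's body, between the roots of the fingers; the fingertips stand 64 mm ahead of it and the grasp point (between the pads) lies 45 mm ahead of it; z points along the fingers, y is the line along which they close (so a half turn about z gives the same grasp; the last joint's range is limited). The gripper opens to 88 mm and grips with 3 to 60 N. Pads are 18 mm wide; open, the fingers measure 123 mm over their backs; the gripper's body (75 mm by 187 mm) begins 45 mm behind the grasp point.
Start: joints at [-1.291, 0.536, -0.004, 1.538, 0.003, 1.067, -0.071], TCP at [0.22, 0.612, 0.303] pointing down, gripper open.
Joint ranges: [-2.7, 2.7], [-0.37, 2.16], [-1.27, 1.26], [0.24, 2.4], [-1.31, 4.45], [0.19, 1.91], [-2.76, 2.76]. Speed limits (rad/s): [2.39, 2.39, 3.14, 3.14, 3.14, 3.14, 3.14].

## Interface

Orientations are given as a 3x3 rotation matrix whose columns are the frame's x, y, z axes.
In Python, from rig import env gives the robot as it stands.
- The arm moves only by the tool carry_out, never from a script. Its argument "series" is a list of rows, each an object with "jaw": the closure, from 0 (fully open) to 1 (shut); "dp": the shift along the tool's x, y, z in units of 30 mm (1.0 is 30 mm), a list of three; "angular": the turn, a rotation vector about the tool's x, y, z in units of 8 degrees (1.0 is 8 degrees), a list of three. A call has 1 to 8 rows; each row shifts and turns the commanded pose from where the row before left it, along the tool's axes as they then stand; what a row does not reach is not made up. A row lasts 1/10 s, in which the tool goes at most 50 mm and 8.59 degrees, less where a joint would pass 70% of its speed; a pose out of reach is approached as far as the arm can. A call is refused whole if a number of a shift passes 1 or a number of a turn 1, either way. A call with a gripper value outside its range is refused whole. The fingers move at their own pace and stop on an object; "newtons" is the grip in N (left out, the last holds). Time passes only in rows, so rows that do not move let the fingers close. It gives the time, the measured TCP pose, the force, the opening and the grip force at its end, in the units of the state.
- env.get_obs(): the state, without advancing time (a new reading comes with each control period).
- env.camera(name): name is "scene" or "side" or "wrist"; returns a dict with "image" (420x560x3 uint8, red, green, blue), "intrinsics" (3x3 intrinsics, pixels), "view" (4x4, takes a point from world to camera coordinates); the wrist camera has in their place "hand_eye" (4x4, takes a point from camera to tool coordinates, whose origin is the TCP and whose axes are the flange's). Camera axes: x right, y down, z forward; pixel columns grow to the right and rows downward; lengths in m; the calibration is good to about 2 mm. The wrist camera is an equidistant fisheye: a pixel r from the principal point sees the ray r / f radians off the axis. A picture is of the moment at which its call begins: read the wrist's pose just before it. There is no depth.
- env.close_job(): hands the job in; it is judged then, once.
The state is a dict: "time": time; "joint_pos": joint angles; "qvel": joint speeds; "joint_efforts": joint torques, N m; "position": TCP position; "tcp_rot": TCP orientation; "contact_force": force on the tool from outside, world axes, zero at the start; "ft_torque": the same for the moment, N m; "finger_gap": finger opening in m; "finger_force": force on a finger pad.
Only numpy, scipy, OpenCV 4.12 (cv2) and the standard library are available. Lean on these libraries where they do the work, as an engineer would, in place of code of your own. Each camera call takes 0.05 s, during which the arm holds its last target. There are 200 camera calls.

## Working session

There is one attempt and no reset: what is moved stays moved. The work goes in short steps, Python scripts to look and compute and a tool call to move; the robot and the scene stay as the last step left them, time stands still between calls to the robot, and variables do not carry over. Pictures are saved under pics/ and viewed, at most 10 in all, crops included, and the job is handed in when it is done.

Besides the shell and the picture viewer there is one more tool, called after "Call:" in YAML: its name, and indented under it one key for each argument. carry_out: Moves the arm, as the interface text tells. Its arguments: {"type":"object","properties":{"series":{"type":"array","items":{"type":"object","properties":{"jaw":{"type":"number"},"dp":{"type":"array","items":{"type":"number"}},"angular":{"type":"array","items":{"type":"number"}}}}},"newtons":{"type":"number"}},"required":["series"]}

```bash
mkdir -p pics; python3 - <<'E'
from rig import env
import cv2,numpy as np
o=env.get_obs();print(o['time'],o['position'],np.round(o['tcp_rot'],3),o['contact_force'],o['finger_gap'])
for n in ['scene','side','wrist']:
    c=env.camera(n);cv2.imwrite(f'pics/{n}0.png',c['image'][:,:,::-1]);print(n,c['intrinsics'].tolist(),np.round(c.get('view',c.get('hand_eye')),4).tolist())
a=[cv2.imread(f'pics/{n}0.png') for n in ['scene','wrist']]
E
```

```text
0.0 [0.22018337 0.61105201 0.30184898] [[-0.941  0.339 -0.   ]
 [ 0.339  0.941 -0.002]
 [-0.    -0.002 -1.   ]] [ 0.57490459 -0.05886291  0.23303122] 0.08776296222229872
scene [[412.958874322498, 0.0, 279.67047147931754], [0.0, 412.958874322498, 213.42887410890384], [0.0, 0.0, 1.0]] [[0.2673, 0.9636, -0.0109, -0.2092], [0.7187, -0.2069, -0.6638, -0.3768], [-0.6418, 0.1696, -0.7478, 1.3125], [0.0, 0.0, 0.0, 1.0]]
side [[394.5220913288271, 0.0, 288.29613434743686], [0.0, 394.5220913288271, 201.95604842888483], [0.0, 0.0, 1.0]] [[-0.8102, -0.5859, 0.0136, 0.5202], [-0.3309, 0.4382, -0.8358, 0.2438], [0.4838, -0.6817, -0.5489, 0.5864], [0.0, 0.0, 0.0, 1.0]]
wrist [[325.19226210127806, 0.0, 280.16435257369966], [0.0, 325.19226210127806, 209.98242861669127], [0.0, 0.0, 1.0]] [[0.0006, -0.9495, -0.3138, 0.0821], [1.0, 0.0006, 0.0001, -0.0012], [0.0001, -0.3138, 0.9495, -0.0816], [0.0, 0.0, 0.0, 1.0]]
```

View pics/scene0.png

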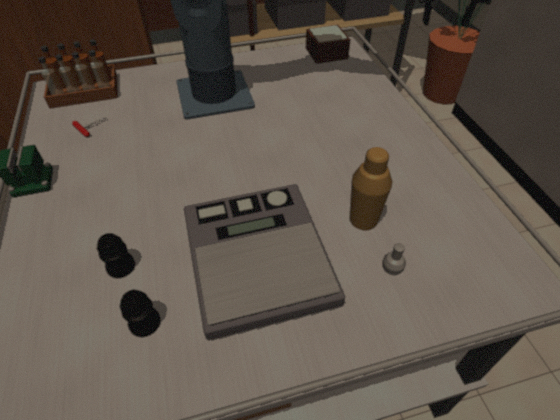

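View pics/wrist0.png

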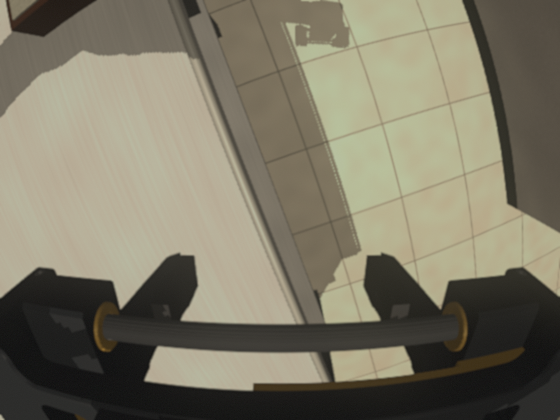

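The scene view shows the key row at about (212,212) for the bar, (245,205) for the square and (277,199) for the round key. The shaker is at about (370,190). The wrist camera sees only the trolley edge and the floor.

```bash
cat > h.py <<'E'
import cv2,numpy as np
def cast(px,K,V,z):
    R,t=V[:3,:3],V[:3,3]; c=-R.T@t
    d=R.T@np.linalg.inv(K)@np.array([px[0],px[1],1.]); return c+d*(z-c[2])/d[2]
E
python3 - <<'E'
from rig import env
from h import *
for n in ['scene','side']:
    c=env.camera(n);im=c['image'];K,V=c['intrinsics'],c['view']
    p=V[:3,:3]@np.array([.55,.0,.05])+V[:3,3];print(n,'ref .55,0',K@p/p[2])
    g=cv2.cvtColor(im,cv2.COLOR_RGB2GRAY)
    m=(g>125).astype(np.uint8)
    if n=='scene': print(g[212,205:220],g[222,205:225])
    k,l,s,ce=cv2.connectedComponentsWithStats(m,connectivity=4)
    for i in range(1,k):
        if 60<s[i,4]<1500: print(ce[i].round(1),s[i],cast(ce[i],K,V,.0495).round(4))
    if n=='scene': print('shaker',cast((366,218),K,V,0))
E
```

```text
scene ref .55,0 [251.55717882 206.84224724   1.        ]
[118 119 116 118 121 119 118 119 123 121 119 119 120 118 118] [25 29 41 43 41 56 63 68 66 67 68 67 70 74 69 72 70 73 71 74]
shaker [0.61279482 0.2560023  0.        ]
side ref .55,0 [324.27333913 211.554045     1.        ]
[552.4  28.2] [545  19  15  17 200] [ 0.4562 -2.8636  0.0495]
[508.8 112.6] [496  95  23  31 322] [ 0.3595 -0.8789  0.0495]
[430.6 134.7] [355 116 146  38 252] [ 0.508  -0.533   0.0495]
[232.3 144.4] [208 133  49  24  73] [ 0.9265 -0.127   0.0495]
[ 89.7 215. ] [  0 165 192  96 485] [0.9268 0.2983 0.0495]
[350.4 195.3] [341 188  20  15 159] [ 0.5371 -0.0905  0.0495]
[333.  210.7] [324 205  18  12 123] [ 0.5373 -0.0143  0.0495]
[313.6 227.9] [303 221  22  14 244] [0.5374 0.0605 0.0495]
[ 16.1 399.7] [  0 375  37  45 401] [0.6394 0.5699 0.0495]
[  7.7 409.3] [  0 390  24  30 375] [0.635  0.5814 0.0495]
```

View pics/side0.png

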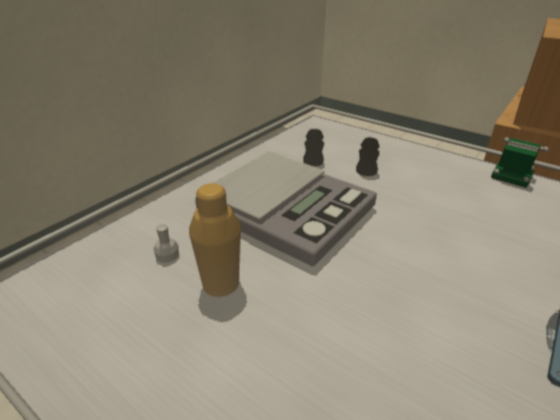

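Casting the side-view centres onto z = 0.0495 gives wake (0.537,-0.091), unit (0.537,-0.014) and tare (0.537,0.061). The spacing is about 75 mm, as stated. The shaker is at about (0.61,0.25). Next I close the jaws, turn the tool square to the row and cross over high.

Call:
carry_out:
  newtons: 20
  series:
    - {"jaw": 1, "dp": [0, 0, 0], "angular": [0, 0, -0.83]}
    - {"jaw": 1, "dp": [0, 0, 0], "angular": [0, 0, -0.83]}
    - {"jaw": 1, "dp": [0, 0, 0], "angular": [0, 0, -0.82]}
    - {"jaw": 1, "dp": [-0.44, -0.97, 0]}
    - {"jaw": 1, "dp": [-0.44, -0.97, 0]}
    - {"jaw": 1, "dp": [-0.44, -0.97, 0]}
    - {"jaw": 1, "dp": [-0.44, -0.97, 0]}
    - {"jaw": 1, "dp": [-0.44, -0.97, 0]}

```text
$.series[3]: bad value
```

Call:
carry_out:
  newtons: 20
  series:
    - {"jaw": 1, "dp": [0, 0, 0], "angular": [0, 0, -0.83]}
    - {"jaw": 1, "dp": [0, 0, 0], "angular": [0, 0, -0.83]}
    - {"jaw": 1, "dp": [0, 0, 0], "angular": [0, 0, -0.82]}
    - {"jaw": 1, "dp": [-0.44, -0.97, 0], "angular": [0, 0, 0]}
    - {"jaw": 1, "dp": [-0.44, -0.97, 0], "angular": [0, 0, 0]}
    - {"jaw": 1, "dp": [-0.44, -0.97, 0], "angular": [0, 0, 0]}
    - {"jaw": 1, "dp": [-0.44, -0.97, 0], "angular": [0, 0, 0]}
    - {"jaw": 1, "dp": [-0.44, -0.97, 0], "angular": [0, 0, 0]}

```text
time: 1.05
position: [0.2868, 0.4647, 0.3027]
tcp_rot: [[-1.0, -0.0, 0.0], [-0.0, 1.0, -0.0], [-0.0, -0.0, -1.0]]
contact_force: [0.6, 0.4, 0.6]
finger_gap: 0.0264
finger_force: 0.0
```

Call:
carry_out:
  series:
    - {"jaw": 1, "dp": [-0.44, -0.97, 0], "angular": [0, 0, 0]}
    - {"jaw": 1, "dp": [-0.44, -0.97, 0], "angular": [0, 0, 0]}
    - {"jaw": 1, "dp": [-0.44, -0.97, 0], "angular": [0, 0, 0]}
    - {"jaw": 1, "dp": [-0.44, -0.97, 0], "angular": [0, 0, 0]}
    - {"jaw": 1, "dp": [-0.44, -0.97, 0], "angular": [0, 0, 0]}
    - {"jaw": 1, "dp": [-0.44, -0.97, 0], "angular": [0, 0, 0]}
    - {"jaw": 1, "dp": [-0.44, -0.97, 0], "angular": [0, 0, 0]}
    - {"jaw": 1, "dp": [-0.44, -0.97, 0], "angular": [0, 0, 0]}

```text
time: 1.85
position: [0.3925, 0.2321, 0.3029]
tcp_rot: [[-1.0, -0.001, 0.0], [-0.001, 1.0, 0.0], [-0.0, 0.0, -1.0]]
contact_force: [-0.1, 0.5, -0.6]
finger_gap: 0.0006
finger_force: 0.0
```

Call:
carry_out:
  series:
    - {"jaw": 1, "dp": [-0.44, -0.97, 0], "angular": [0, 0, 0]}
    - {"jaw": 1, "dp": [-0.44, -0.97, 0], "angular": [0, 0, 0]}
    - {"jaw": 1, "dp": [-0.44, -0.97, 0], "angular": [0, 0, 0]}
    - {"jaw": 1, "dp": [-0.44, -0.97, 0], "angular": [0, 0, 0]}
    - {"jaw": 1, "dp": [-0.44, -0.97, 0], "angular": [0, 0, 0]}
    - {"jaw": 1, "dp": [-0.44, -0.97, 0], "angular": [0, 0, 0]}
    - {"jaw": 1, "dp": [-0.44, -0.97, 0], "angular": [0, 0, 0]}
    - {"jaw": 1, "dp": [-0.44, -0.97, 0], "angular": [0, 0, 0]}

```text
time: 2.65
position: [0.4982, -0.0007, 0.3028]
tcp_rot: [[-1.0, -0.001, 0.0], [-0.001, 1.0, 0.0], [-0.0, 0.0, -1.0]]
contact_force: [0.4, -0.6, -0.1]
finger_gap: 0.0005
finger_force: 0.0
```

Call:
carry_out:
  series:
    - {"jaw": 1, "dp": [-0.4, -1, 0], "angular": [0, 0, 0]}
    - {"jaw": 1, "dp": [-0.4, -1, 0], "angular": [0, 0, 0]}
    - {"jaw": 1, "dp": [-0.5, -1, 0], "angular": [0, 0, 0]}
    - {"jaw": 1, "dp": [0, 0, 1], "angular": [0, 0, 0]}
    - {"jaw": 1, "dp": [0, 0, 1], "angular": [0, 0, 0]}
    - {"jaw": 1, "dp": [0, 0, 1], "angular": [0, 0, 0]}
    - {"jaw": 1, "dp": [0, 0, 1], "angular": [0, 0, 0]}
    - {"jaw": 1, "dp": [0, 0, 0.7], "angular": [0, 0, 0]}

```text
time: 3.45
position: [0.5362, -0.0892, 0.1599]
tcp_rot: [[-1.0, -0.001, -0.002], [-0.001, 1.0, 0.0], [0.002, 0.0, -1.0]]
contact_force: [0.3, 0.4, -0.0]
finger_gap: 0.0004
finger_force: 0.0
```

```bash
python3 - <<'E'
from rig import env
from h import *
o=env.get_obs();print(o['position'],o['contact_force'])
c=env.camera('wrist');im=c['image'];K=c['intrinsics'];H=c['hand_eye']
cv2.imwrite('pics/wrist1.png',im[:,:,::-1])
P,R=o['position'],o['tcp_rot']
def wray(px,z=.0495):
    x=(px[0]-K[0,2])/K[0,0];y=(px[1]-K[1,2])/K[1,1];r=np.hypot(x,y)
    d=np.array([x/r*np.sin(r),y/r*np.sin(r),np.cos(r)])
    dw=R@H[:3,:3]@d; cw=P+R@H[:3,3]; return cw+dw*(z-cw[2])/dw[2]
g=cv2.cvtColor(im,cv2.COLOR_RGB2GRAY)
k,l,s,ce=cv2.connectedComponentsWithStats((g>125).astype(np.uint8),connectivity=4)
for i in range(1,k):
    if 150<s[i,4]<20000: print(ce[i].round(1),s[i],wray(ce[i]).round(4))
E
```

```text
[ 0.53615841 -0.08922886  0.15985568] [ 0.32471133  0.37114212 -0.02036582]
[248.  188.5] [236 180  24  18 403] [ 0.5031 -0.1098  0.0495]
[413.7 191.4] [400 183  26  16 270] [ 0.5042 -0.0037  0.0495]
[481.  235.3] [ 457  208   49   56 2065] [0.5364 0.0582 0.0495]
[391.3 238.5] [ 368  217   48   44 1791] [ 0.5369 -0.0158  0.0495]
[280.1 239. ] [ 236  222   89   36 3062] [ 0.5365 -0.0902  0.0495]
[420.1 307.2] [400 298  40  20 587] [0.5955 0.0176 0.0495]
[119.4 353.5] [  77  334   87   42 2083] [ 0.6505 -0.2319  0.0495]
[436.8 362.4] [ 398  342   82   41 2167] [0.6612 0.051  0.0495]
[280.1 371.7] [259 360  43  24 976] [ 0.6575 -0.09    0.0495]
```

View pics/wrist1.png

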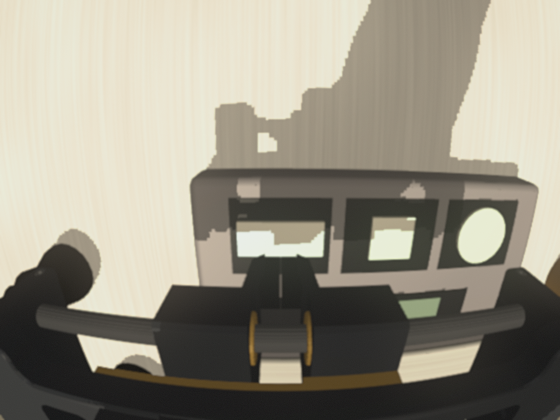

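The wrist view shows the bar key at (280,239) straight ahead of the fingertips, the square at (391,238) and the round key at (481,235). They agree with the side view within 2–3 mm, so I go down.

Call:
carry_out:
  series:
    - {"jaw": 1, "dp": [0, 0, 0.8], "angular": [0, 0, 0]}
    - {"jaw": 1, "dp": [0, 0, 0.6], "angular": [0, 0, 0]}
    - {"jaw": 1, "dp": [0, 0, 0.05], "angular": [0, 0, 0]}
    - {"jaw": 1, "dp": [0, 0, 0.03], "angular": [0, 0, 0]}
    - {"jaw": 1, "dp": [0, 0, 0], "angular": [0, 0, 0]}

```text
time: 4.0
position: [0.5375, -0.0895, 0.1184]
tcp_rot: [[-1.0, -0.0, 0.002], [-0.0, 1.0, -0.0], [-0.002, -0.0, -1.0]]
contact_force: [-0.0, 0.5, 0.4]
finger_gap: 0.0005
finger_force: 0.0
```

Call:
carry_out:
  series:
    - {"jaw": 1, "dp": [0, 0, 0.05], "angular": [0, 0, 0]}
    - {"jaw": 1, "dp": [0, 0, 0], "angular": [0, 0, 0]}

```text
time: 4.2
position: [0.5372, -0.0894, 0.1164]
tcp_rot: [[-1.0, -0.001, 0.001], [-0.001, 1.0, -0.0], [-0.001, -0.0, -1.0]]
contact_force: [1.1, -1.0, 0.1]
finger_gap: 0.0005
finger_force: 0.0
```

Call:
carry_out:
  series:
    - {"jaw": 1, "dp": [0, 0, 0.05], "angular": [0, 0, 0]}
    - {"jaw": 1, "dp": [0, 0, 0], "angular": [0, 0, 0]}

```text
time: 4.4
position: [0.5369, -0.0894, 0.1144]
tcp_rot: [[-1.0, -0.001, 0.0], [-0.001, 1.0, 0.0], [-0.0, 0.0, -1.0]]
contact_force: [-0.2, -0.1, 0.3]
finger_gap: 0.0005
finger_force: 0.0
```

Call:
carry_out:
  series:
    - {"jaw": 1, "dp": [0, 0, 0.03], "angular": [0, 0, 0]}
    - {"jaw": 1, "dp": [0, 0, 0], "angular": [0, 0, 0]}

```text
time: 4.6
position: [0.5369, -0.0894, 0.1136]
tcp_rot: [[-1.0, -0.0, 0.0], [-0.0, 1.0, 0.0], [-0.0, 0.0, -1.0]]
contact_force: [-1.0, 1.0, 3.5]
finger_gap: 0.0004
finger_force: 1.7
```

Contact at about 3.5 N.

Call:
carry_out:
  series:
    - {"jaw": 1, "dp": [0, 0, 0.03], "angular": [0, 0, 0]}
    - {"jaw": 1, "dp": [0, 0, 0], "angular": [0, 0, 0]}

```text
time: 4.8
position: [0.5369, -0.0894, 0.1128]
tcp_rot: [[-1.0, -0.0, 0.0], [-0.0, 1.0, 0.0], [-0.0, 0.0, -1.0]]
contact_force: [-1.9, 0.3, 6.1]
finger_gap: 0.0002
finger_force: 3.2
```

Call:
carry_out:
  series:
    - {"jaw": 1, "dp": [0, 0, 0.02], "angular": [0, 0, 0]}
    - {"jaw": 1, "dp": [0, 0, 0], "angular": [0, 0, 0]}

```text
time: 5.0
position: [0.537, -0.0894, 0.1124]
tcp_rot: [[-1.0, -0.0, 0.0], [-0.0, 1.0, 0.0], [-0.0, 0.0, -1.0]]
contact_force: [-3.4, -0.1, 8.2]
finger_gap: 0.0003
finger_force: 4.1
```

Call:
carry_out:
  series:
    - {"jaw": 1, "dp": [0, 0, 0.01], "angular": [0, 0, 0]}
    - {"jaw": 1, "dp": [0, 0, 0], "angular": [0, 0, 0]}
    - {"jaw": 1, "dp": [0, 0, 0], "angular": [0, 0, 0]}
    - {"jaw": 1, "dp": [0, 0, 0], "angular": [0, 0, 0]}
    - {"jaw": 1, "dp": [0, 0, 0], "angular": [0, 0, 0]}
    - {"jaw": 1, "dp": [0, 0, 0], "angular": [0, 0, 0]}

```text
time: 5.6
position: [0.5369, -0.0894, 0.1122]
tcp_rot: [[-1.0, -0.0, 0.0], [-0.0, 1.0, 0.0], [-0.0, 0.0, -1.0]]
contact_force: [-2.5, 0.1, 9.2]
finger_gap: 0.0003
finger_force: 4.5
```

Call:
carry_out:
  series:
    - {"jaw": 1, "dp": [0, 0, -1], "angular": [0, 0, 0]}
    - {"jaw": 1, "dp": [0, 0, -1], "angular": [0, 0, 0]}
    - {"jaw": 1, "dp": [0, 1, 0], "angular": [0, 0, 0]}
    - {"jaw": 1, "dp": [0, 1, 0], "angular": [0, 0, 0]}
    - {"jaw": 1, "dp": [0, 1, 0], "angular": [0, 0, 0]}
    - {"jaw": 1, "dp": [0, 1, 0], "angular": [0, 0, 0]}
    - {"jaw": 1, "dp": [0, 0.97, 0], "angular": [0, 0, 0]}
    - {"jaw": 1, "dp": [0, 0, 0], "angular": [0, 0, 0]}

```text
time: 6.4
position: [0.5365, 0.0648, 0.1713]
tcp_rot: [[-1.0, -0.007, -0.0], [-0.007, 1.0, 0.003], [0.0, 0.003, -1.0]]
contact_force: [0.2, -0.2, -0.6]
finger_gap: 0.0003
finger_force: 0.0
```

Call:
carry_out:
  series:
    - {"jaw": 1, "dp": [0, 0, 0.9], "angular": [0, 0, 0]}
    - {"jaw": 1, "dp": [0, 0, 0.8], "angular": [0, 0, 0]}
    - {"jaw": 1, "dp": [0, 0, 0.06], "angular": [0, 0, 0]}
    - {"jaw": 1, "dp": [0, 0, 0], "angular": [0, 0, 0]}
    - {"jaw": 1, "dp": [0, 0, 0], "angular": [0, 0, 0]}

```text
time: 6.9
position: [0.5375, 0.0592, 0.1198]
tcp_rot: [[-1.0, 0.0, 0.001], [0.0, 1.0, 0.0], [-0.001, 0.0, -1.0]]
contact_force: [-0.1, -0.5, 0.2]
finger_gap: 0.0007
finger_force: 0.0
```

Call:
carry_out:
  series:
    - {"jaw": 1, "dp": [0, 0, 0.05], "angular": [0, 0, 0]}
    - {"jaw": 1, "dp": [0, 0, 0], "angular": [0, 0, 0]}

```text
time: 7.1
position: [0.5372, 0.0597, 0.118]
tcp_rot: [[-1.0, -0.0, 0.001], [-0.0, 1.0, 0.0], [-0.001, 0.0, -1.0]]
contact_force: [0.2, 0.0, 0.3]
finger_gap: 0.0009
finger_force: 0.0
```

Call:
carry_out:
  series:
    - {"jaw": 1, "dp": [0, 0, 0.06], "angular": [0, 0, 0]}
    - {"jaw": 1, "dp": [0, 0, 0.05], "angular": [0, 0, 0]}
    - {"jaw": 1, "dp": [0, 0, 0], "angular": [0, 0, 0]}

```text
time: 7.4
position: [0.5369, 0.0597, 0.114]
tcp_rot: [[-1.0, -0.001, 0.0], [-0.001, 1.0, 0.0], [-0.0, 0.0, -1.0]]
contact_force: [1.3, -0.0, 0.6]
finger_gap: 0.0004
finger_force: 0.3
```

Call:
carry_out:
  series:
    - {"jaw": 1, "dp": [0, 0, 0.03], "angular": [0, 0, 0]}
    - {"jaw": 1, "dp": [0, 0, 0], "angular": [0, 0, 0]}

```text
time: 7.6
position: [0.5369, 0.0597, 0.1133]
tcp_rot: [[-1.0, -0.001, 0.0], [-0.001, 1.0, 0.0], [-0.0, 0.0, -1.0]]
contact_force: [-0.4, 0.2, 4.4]
finger_gap: 0.0006
finger_force: 2.2
```

Call:
carry_out:
  series:
    - {"jaw": 1, "dp": [0, 0, 0.03], "angular": [0, 0, 0]}
    - {"jaw": 1, "dp": [0, 0, 0.015], "angular": [0, 0, 0]}
    - {"jaw": 1, "dp": [0, 0, 0], "angular": [0, 0, 0]}

```text
time: 7.9
position: [0.5369, 0.0597, 0.1123]
tcp_rot: [[-1.0, -0.001, 0.0], [-0.001, 1.0, 0.0], [-0.0, 0.0, -1.0]]
contact_force: [-1.1, -0.2, 8.7]
finger_gap: 0.0005
finger_force: 4.3
```

Call:
carry_out:
  series:
    - {"jaw": 1, "dp": [0, 0, 0.01], "angular": [0, 0, 0]}
    - {"jaw": 1, "dp": [0, 0, 0], "angular": [0, 0, 0]}
    - {"jaw": 1, "dp": [0, 0, 0], "angular": [0, 0, 0]}
    - {"jaw": 1, "dp": [0, 0, 0], "angular": [0, 0, 0]}
    - {"jaw": 1, "dp": [0, 0, 0], "angular": [0, 0, 0]}
    - {"jaw": 1, "dp": [0, 0, 0], "angular": [0, 0, 0]}

```text
time: 8.5
position: [0.5369, 0.0597, 0.1121]
tcp_rot: [[-1.0, -0.0, 0.0], [-0.0, 1.0, 0.0], [-0.0, 0.0, -1.0]]
contact_force: [-3.0, 0.1, 9.0]
finger_gap: 0.0003
finger_force: 4.7
```

Call:
carry_out:
  series:
    - {"jaw": 1, "dp": [0, 0, -1], "angular": [0, 0, 0]}
    - {"jaw": 1, "dp": [0, 0, -1], "angular": [0, 0, 0]}
    - {"jaw": 1, "dp": [0, 0, -1], "angular": [0, 0, 0]}
    - {"jaw": 1, "dp": [0, 0, -1], "angular": [0, 0, 0]}
    - {"jaw": 1, "dp": [0, 0, 0], "angular": [0, 0, 0]}
    - {"jaw": 1, "dp": [0, 0, 0], "angular": [0, 0, 0]}
    - {"jaw": 1, "dp": [0, 0, 0], "angular": [0, 0, 0]}

```text
time: 9.2
position: [0.536, 0.0596, 0.2302]
tcp_rot: [[-1.0, -0.001, -0.002], [-0.001, 1.0, -0.0], [0.002, -0.0, -1.0]]
contact_force: [-0.6, 0.2, -0.3]
finger_gap: 0.0007
finger_force: 0.0
```

```bash
python3 - <<'E'
from rig import env
o=env.get_obs();print(o['time'],o['position'],o['contact_force']);print(env.close_job())
E
```

```text
9.2 [0.53597542 0.05964766 0.23023448] [-0.60932704  0.1541559  -0.25529191]
the job is handed in; nothing more can be done
None
```

I pressed the wake key and then the zero key at about 9 N for over half a second each and let go of both; the square key and the shaker were left alone, and the job was handed in at 9.2 s (no verdict was shown).

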